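# Tap the bronze bush true on the rotary table

### The job

The tall bronze bush has been stood off-centre on the round top of the little rotary table. With the fingertips, tap it lightly over until it stands upright in the middle of the round top (within 4 mm), then come away; it topples easily, so tap it low down. Do not take it between the fingers, lift it, tip it or push it hard, and leave the other things on the bench where they are.

Things in the scene. Friction and masses are not known exactly. Their poses are not given: they have to be found in the camera images.
- bush_center (a point): Middle of the bronze bush, on its axis half-way up (32 mm above its underside), z axis up. The bush is an upright golden cylinder 36 mm in diameter and 64 mm tall on a narrow foot: its lowest 7.5 mm are only 30 mm in diameter. A dark 11 mm pilot hole marks the middle of its top.
- table_center (a point): Centre of the rotary table's top face, 78 mm above the bench; z up. The top is a flat bright steel disc, 110 mm in diameter, 22 mm thick, locked against turning. Concentric dark rings 48, 72 and 96 mm across, four dark radial slots and a dark 16 mm spot in the middle are flush with the face.
- rotary_base: Grey-green casting of the rotary table, bolted down; origin on the bench right below table_center, z up. Foot 125 mm square with lugs to 98 mm along its own +x and -x; worm housing along its own -y side; a small handwheel off its +x, -y corner (to 121 mm along x, 80 mm along -y). All of it is lower than 63 mm.
- collar: Loose steel collar, 32 mm in diameter, 45 mm tall, standing on the bench beside the rotary table; origin in the middle of its underside.
- step_block: Loose black stair-shaped clamping block, 50 x 26 mm and 44 mm tall, on the bench beside the rotary table; origin in the middle of its underside.
- flange_nut: Loose black hexagon nut, 25 mm across, 24 mm tall, on the bench beside the rotary table; origin in the middle of its underside.
- indicator: Dial indicator on a magnetic stand, 200 mm tall, block 50 x 60 mm; origin under the block. The dial sticks out 100 mm along its own -x.
- caliper: Vernier caliper lying flat, 200 mm long, 8 mm thick; origin in its middle on the bench.
- chip_brush: Brush lying on the bench; its origin is on the bench.
- spanner: Spanner lying on the bench; its origin is on the bench.
- oiler: Red oil can, 68 mm in diameter, spout to 145 mm high; origin in the middle of its underside.
- bush: The same bronze bush; origin in the middle of its underside, z up. Loose, 0.3 to 0.6 kg, friction on the steel about 0.6: pushed slowly with the fingertips less than 18 mm above the table's face it slides, pushed higher up it rocks and topples. A push of about 3 N moves it.
There are look-alikes about, which are no part of the job. There is more than one size of the bush; the job needs the middle-sized.

How it is judged:
By the outcome, as a careful person would: the job done as asked, in the order asked, and still so for the second after the job is handed in, with the robot touching nothing.
It also fails if it takes over 48 s, if anything falls off the work surface, if the arm or the gripper's body presses on something with over 40 N, if the wrist force passes 120 N, or if a joint passes its speed limit or range.

### The arm

A 6-joint arm with a two-finger parallel gripper is mounted at the origin on the work surface. World frame = base frame: x ahead of the robot, y to its left, z up, the work surface at z = 0. Lengths are in m, angles in rad, forces in N, time in s.
With the tool pointing down it reaches from about 0.35 to 0.775 m from the base axis. Payload 7.3 kg.
Tool frame: the origin (TCP) lies on the centre line of the jaws, within the pads' length; the fingertips stand 14 mm ahead of it and the grasp point (between the pads) lies 5 mm behind it; z points along the fingers, y is the direction in which the jaws open and shut (so a half turn about z gives the same grasp; the last joint's range is limited). The gripper opens to 92 mm and grips with 3 to 60 N. Pads are 19 mm wide; open, the fingers measure 130 mm over their backs; the gripper's body (75 mm by 190 mm) begins 47 mm behind the grasp point.
Start: joints at [-1.277, 0.342, 1.524, -0, 1.275, -0.146], TCP at [0.224, -0.475, 0.241] pointing down, gripper open.
Joint ranges: [-2.53, 2.53], [-0.77, 2.02], [0.04, 2.7], [-1, 4.14], [0.28, 2.66], [-3.11, 3.11]. Speed limits (rad/s): [2.57, 2.57, 3.14, 3.14, 3.14, 3.14].

### API

Orientations are given as [roll, pitch, yaw] about the fixed x, y, z axes, in that order (R = Rz(yaw) Ry(pitch) Rx(roll)).
In Python, from cell import telemetry, cams, robot gives the robot as it stands.
- The arm moves only by the tool servo_tool, never from a script. Its argument "targets" is text: rows parted by semicolons, each of 4 numbers parted by spaces: the shift along the tool's x, y, z in mm, then the turn about the tool's z in rad. In form: x y z yaw; .... A call has 1 to 20 rows; each row shifts and turns the pose as measured when the row begins, along the tool's axes as they then stand; what a row does not reach is not made up. A row lasts 1/8 s, in which the tool goes at most 62.5 mm and 10.7 degrees, less where a joint would pass 70% of its speed; a pose out of reach is approached as far as the arm can. A call with a gripper value outside its range is refused whole. "hand" is the opening, from 0 (shut) to 1 (fully open), set as the call begins (left out, the last holds). The fingers move at their own pace and stop on an object; "squeeze" is the grip in N (left out, the last holds). Time passes only in rows, so rows that do not move let the fingers close. It gives the time, the measured TCP pose, the force and the opening at its end, in the units of the state.
- telemetry.observe(): the state, without advancing time (a new reading comes with each control period).
- cams.read_camera(name): name is "scene" or "top" or "wrist"; returns a dict with "color" (420x560x3 uint8, red, green, blue), "K" (3x3 intrinsics, pixels), "R" (3x3) and "t" (3): a world point X has camera coordinates R X + t. Camera axes: x right, y down, z forward; pixel columns grow to the right and rows downward; lengths in m; the calibration is good to about 2 mm. The wrist camera is an equidistant fisheye: a pixel r from the principal point sees the ray r / f radians off the axis. A picture is of the moment at which its call begins. There is no depth.
- robot.hand_in(): hands the job in, once; it reports no verdict.
Trained networks look in a picture, given as the dict that the camera call returned (one of the last four; its "shot" number tells which), for a name from the list of things; names that differ only in an ending like _2 or _b are one class to them, and where a whole thing is asked for, a point or a joint stands for the part that bears it (a point fixed in the world has none). Each returns a list of dicts, best first, with "score" (0 to 1); they miss things now and then, are a little off and sometimes report something else, mostly with a low value. They report only what shows in the picture. A call takes as long as a camera call. They do not tell look-alikes from the thing itself.
- cams.cut_out(picture, query): "region" (420x560 bool, what is visible of it) and "extent" ([centre column, centre row, width, height] in pixels, round what is visible of it).
The state is a dict: "time": time; "qpos": joint angles; "qvel": joint speeds; "joint_efforts": joint torques, N m; "tool_pos": TCP position; "tool_rot": TCP orientation; "contact_force": force on the tool from outside, world axes, zero at the start; "torque": the same for the moment, N m; "opening": finger opening in m.
Only numpy, scipy, OpenCV 4.12 (cv2) and the standard library are available. Lean on these libraries where they do the work, as an engineer would, in place of code of your own. Each camera call takes 0.05 s, during which the arm holds its last target.

## Working session

There is one attempt and no reset: what is moved stays moved. The work goes in short steps, Python scripts to look and compute and a tool call to move; the robot and the scene stay as the last step left them, time stands still between calls to the robot, and variables do not carry over. Pictures are saved under pics/ and viewed, and the job is handed in when it is done.

Besides the shell and the picture viewer there is one more tool, called in YAML: its name, and indented under it one key for each argument. servo_tool: Moves the arm, as the interface text tells. Its arguments: {"type":"object","properties":{"targets":{"type":"string"},"hand":{"type":"number"},"squeeze":{"type":"number"}},"required":["targets"]}

```bash
ls; mkdir -p pics; cat > h.py <<'E'
import numpy as np, cv2
from cell import telemetry, cams, robot
def save(n,img,box=None,s=1):
    im=img[...,::-1].copy()
    if box: im=im[box[1]:box[3],box[0]:box[2]]
    if s!=1: im=cv2.resize(im,None,fx=s,fy=s,interpolation=cv2.INTER_CUBIC)
    cv2.imwrite('pics/'+n+'.png',im)
def proj(p,X):
    X=np.atleast_2d(X); c=X@np.array(p['R']).T+np.array(p['t']); K=np.array(p['K']); u=c@K.T
    return u[:,:2]/u[:,2:]
def ray(p,uv):
    K=np.array(p['K']);R=np.array(p['R']);t=np.array(p['t'])
    d=R.T@np.linalg.inv(K)@np.array([uv[0],uv[1],1.]); return -R.T@t,d/np.linalg.norm(d)
def atz(p,uv,z):
    o,d=ray(p,uv); return o+d*(z-o[2])/d[2]
E
python3 - <<'E'
from h import *
for n in ['scene','top']:
    p=cams.read_camera(n); save(n+'0',p['color'],s=1.4)
    np.savez(n+'0.npz',**{k:np.array(v) for k,v in p.items()})
    print(n,p['K'],p['R'],p['t'])
    for q in ['bush','rotary_base','table_center','bush_center']:
        print(q,[(round(r['score'],2),r['extent']) for r in cams.cut_out(p,q)])
print(telemetry.observe())
E
```

```text
pics
scene [[507.91573065   0.         276.35123532]
 [  0.         507.91573065 200.78184455]
 [  0.           0.           1.        ]] [[ 0.31114003  0.95019836  0.01774679]
 [ 0.75724614 -0.23658831 -0.60877274]
 [-0.57425618  0.20285226 -0.79314614]] [-0.20131979 -0.38270255  1.57281327]
bush [(0.88, [231.2, 209.6, 18.5, 30.0]), (0.81, [198.5, 175.1, 21.0, 33.2])]
rotary_base [(0.61, [227.0, 232.4, 74.2, 66.6])]
table_center [(0.73, [231.5, 211.8, 46.6, 39.9]), (0.71, [279.9, 238.8, 13.6, 24.0])]
bush_center [(0.9, [228.9, 210.4, 18.0, 22.1]), (0.71, [200.1, 170.1, 18.3, 35.4]), (0.59, [170.9, 222.3, 12.7, 21.2])]
top [[384.44265288   0.         274.4636786 ]
 [  0.         384.44265288 208.74636462]
 [  0.           0.           1.        ]] [[ 0.0146209  -0.99988936 -0.00273703]
 [-0.98632691 -0.01397309 -0.16420715]
 [ 0.16415073  0.00510046 -0.98642208]] [-0.00563684  0.59720536  1.00854209]
bush [(0.62, [325.6, 276.6, 23.8, 18.1]), (0.61, [314.3, 207.1, 17.4, 14.8])]
rotary_base [(0.7, [311.6, 218.9, 68.5, 68.9])]
table_center [(0.78, [311.5, 217.7, 46.4, 42.8])]
bush_center [(0.76, [327.9, 275.9, 23.5, 23.8]), (0.67, [357.3, 237.0, 13.8, 12.4]), (0.51, [313.4, 207.1, 20.1, 21.3])]
{'time': 0.5, 'qpos': array([-1.27701872e+00,  3.41975899e-01,  1.52413571e+00,  2.19998552e-05,
        1.27539593e+00, -1.45974140e-01]), 'qvel': array([-0.00094704, -0.00174654, -0.00139344,  0.00120922,  0.0006444 ,
       -0.00019951]), 'joint_efforts': array([-3.50389814e-05, -4.30813122e+01, -2.44314587e+01,  7.18595646e-02,
        4.91232402e-02, -2.00360807e-05]), 'tool_pos': array([ 0.2235395 , -0.47503518,  0.24074054]), 'tool_rot': array([ 3.14150538e+00, -8.44330394e-06,  4.39745338e-01]), 'contact_force': array([-0.12879458,  0.31322714, -0.41846488]), 'torque': array([-0.0506867 ,  0.00174188,  0.09024716]), 'opening': 0.09207914848015443}
```

View pics/scene0.png

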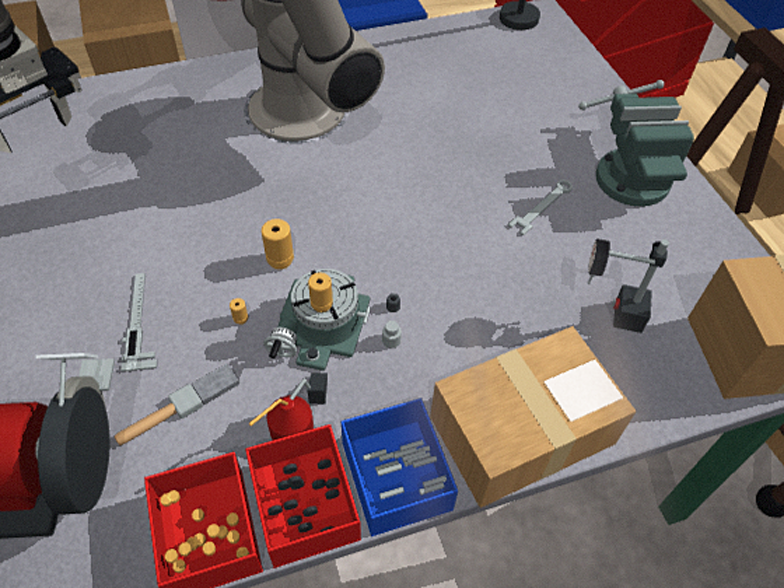

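View pics/top0.png

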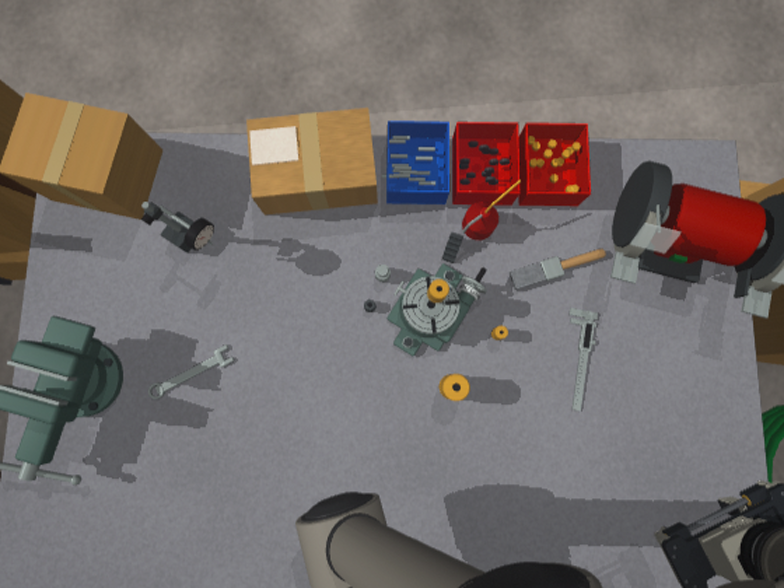

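```bash
python3 - <<'E'
from h import *
for n,b in [('scene',(150,140,310,280)),('top',(250,150,390,300))]:
    p=np.load(n+'0.npz'); save(n+'0c',p['color'],b,s=4 if n=='top' else 4)
E
```

```text
(no output)
```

View pics/scene0c.png

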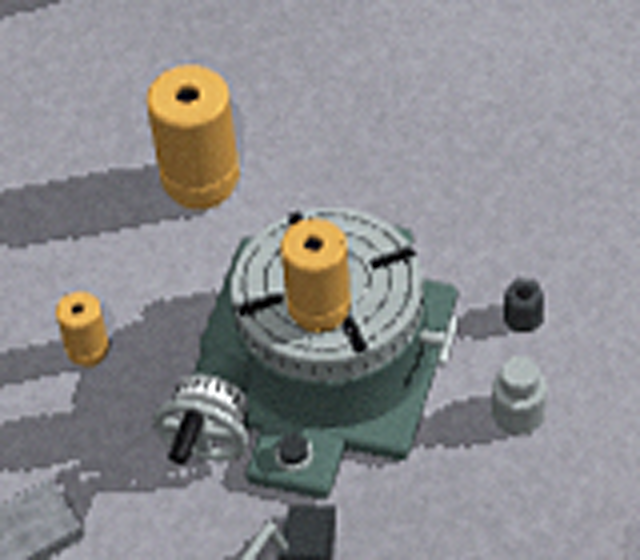

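View pics/top0c.png

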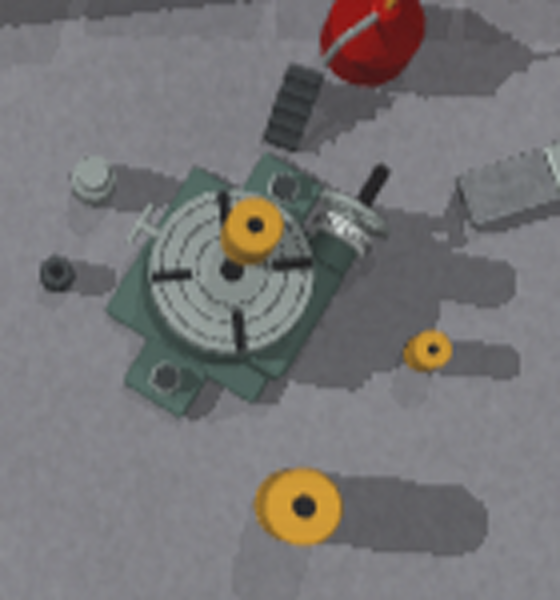

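Three golden bushes show up in the top picture: large at (325,276), small at (357,237), and one at (313,207) on the disc. The one on the disc is the middle-sized and the one meant; the crops confirm it. Next I measure its position.

```bash
cat >> h.py <<'E'
def tri(ps,uvs):
    A=np.zeros((3,3));b=np.zeros(3)
    for p,uv in zip(ps,uvs):
        o,d=ray(p,uv);M=np.eye(3)-np.outer(d,d);A+=M;b+=M@o
    return np.linalg.solve(A,b)
def darkc(img,c,r,th):
    g=img.astype(float).max(2); y,x=np.mgrid[:g.shape[0],:g.shape[1]]
    w=np.clip(th-g,0,None)*(np.hypot(x-c[0],y-c[1])<r); return np.array([(w*x).sum(),(w*y).sum()])/w.sum()
E
python3 - <<'E'
from h import *
s=dict(np.load('scene0.npz'));t=dict(np.load('top0.npz'))
hs=darkc(s['color'],(228.4,200.6),4,150);ht=darkc(t['color'],(313.8,206),3.2,150)
print('hole px',hs,ht, 'tri',tri([s,t],[hs,ht]), atz(s,hs,.142),atz(t,ht,.142))
ct=darkc(t['color'],(307.8,217.5),3.2,110);print('spot',ct,atz(t,ct,.078))
# disc outline: color seg
from scipy.optimize import least_squares
E
```

```text
hole px [227.83427192 200.50522928] [313.37817259 205.84348562] tri [ 0.59033159 -0.09485101  0.14350678] [ 0.58920784 -0.09456256  0.142     ] [ 0.59057751 -0.09507439  0.142     ]
spot [307.45897265 217.23815877] [ 0.57075796 -0.08547436  0.078     ]
```

```bash
cat >> h.py <<'E'
def overlay(p,n,box,s,tc,bc):
    im=cv2.resize(p['color'][box[1]:box[3],box[0]:box[2]][...,::-1],None,fx=s,fy=s,interpolation=cv2.INTER_CUBIC)
    a=np.linspace(0,2*np.pi,200)
    for c,r,z,col in [(tc,.055,.078,(0,0,255)),(tc,.036,.078,(255,0,0)),(bc,.018,.142,(0,255,0)),(bc,.018,.0855,(0,255,0)),(bc,.0055,.142,(255,0,255))]:
        uv=proj(p,np.c_[c[0]+r*np.cos(a),c[1]+r*np.sin(a),z+0*a])
        uv=(uv+.5-np.array(box[:2]))*s-.5
        cv2.polylines(im,[np.round(uv).astype(int)],True,col,1)
    cv2.imwrite('pics/'+n+'.png',im)
E
python3 - <<'E'
from h import *
s=dict(np.load('scene0.npz'));t=dict(np.load('top0.npz'))
overlay(s,'ovs',(195,180,275,250),8,(.5708,-.0855),(.590,-.0949))
overlay(t,'ovt',(275,180,345,250),8,(.5708,-.0855),(.590,-.0949))
a=cv2.imread('pics/ovs.png');b=cv2.imread('pics/ovt.png')
cv2.imwrite('pics/ov.png',cv2.resize(np.hstack([a,b]),None,fx=.66,fy=.66,interpolation=cv2.INTER_AREA))
E
```

```text
(no output)
```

View pics/ovs.png

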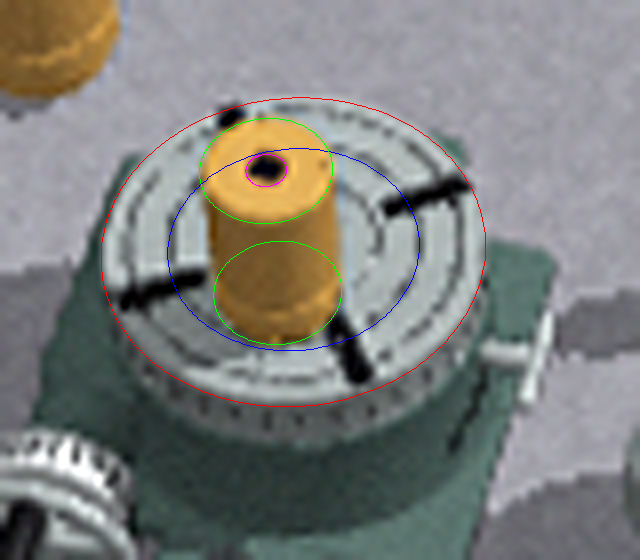

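View pics/ovt.png

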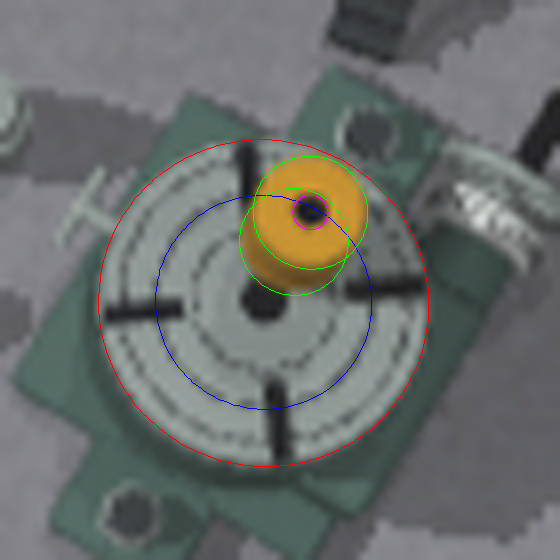

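The hole triangulates to (0.590, −0.095, 0.1435), which agrees with the stated 0.142. The disc centre is about (0.571, −0.0855), so the bush has to go about 22 mm along (−0.9, +0.44). I'll close the fingers and turn to yaw −0.45 so I can push along tool −x with the flat side of the closed fingers.

servo_tool:
  targets: "0 0 0 0.178; 0 0 0 0.178; 0 0 0 0.178; 0 0 0 0.178; 0 0 0 0.178"
  hand: 0
  squeeze: 5

```text
time: 1.12
tool_pos: [0.2236, -0.475, 0.2408]
tool_rot: [3.142, -0.0, -0.478]
contact_force: [-0.6, 0.5, -0.0]
opening: 0.0464
```

```bash
cat >> h.py <<'E'
def need(X,yaw=None):
    o=telemetry.observe();y=o['tool_rot'][2];p=o['tool_pos'];d=np.array(X)-p
    print('pose',p.round(4),'rot',o['tool_rot'].round(3),'F',o['contact_force'].round(2),'t',o['time'],'open',round(float(o['opening']),4))
    tx=np.array([np.cos(y),np.sin(y),0]);ty=np.array([np.sin(y),-np.cos(y),0])
    print('shift mm',1e3*d@tx,1e3*d@ty,-1e3*d[2], 'turn',None if yaw is None else y-yaw)
E
python3 -c "
from h import *
need([.630,-.114,.241],-.45)"
```

```text
pose [ 0.2236 -0.475   0.2408] rot [ 3.142 -0.    -0.478] F [-0.64  0.54 -0.02] t 1.125 open 0.0464
shift mm 194.75763795862744 -507.51098609000013 -0.24209702588368076 turn -0.02816284863315638
```

servo_tool:
  targets: "18 -46 0 -0.028; 18 -46 0 0; 18 -46 0 0; 18 -46 0 0; 18 -46 0 0; 18 -46 0 0; 18 -46 0 0; 18 -46 0 0; 18 -46 0 0; 18 -46 0 0; 18 -46 0 0; 0 0 0 0"

```text
time: 2.62
tool_pos: [0.6366, -0.0969, 0.2402]
tool_rot: [3.14, -0.003, -0.455]
contact_force: [-0.4, -0.7, 0.7]
opening: 0.0003
```

```bash
python3 -c "
from h import *
need([.630,-.114,.102],-.45)
p=cams.read_camera('wrist');save('w1',p['color'],s=1.4);print(p['K'],p['R'],p['t'])
np.savez('w1.npz',**{k:np.array(v) for k,v in p.items()})"
```

```text
pose [ 0.6366 -0.0969  0.2402] rot [ 3.14e+00 -3.00e-03 -4.55e-01] F [-0.41 -0.74  0.67] t 2.625 open 0.0003
shift mm 1.5733585984259641 18.225421467749367 138.17229708607059 turn -0.0049708499190518896
[[325.1922621    0.         280.3466347 ]
 [  0.         325.1922621  212.20330405]
 [  0.           0.           1.        ]] [[-0.44023095 -0.89788311  0.00162188]
 [-0.86348843  0.42386107  0.27336703]
 [-0.24613909  0.11894416 -0.96190844]] [0.19399365 0.55727731 0.56003693]
```

View pics/w1.png

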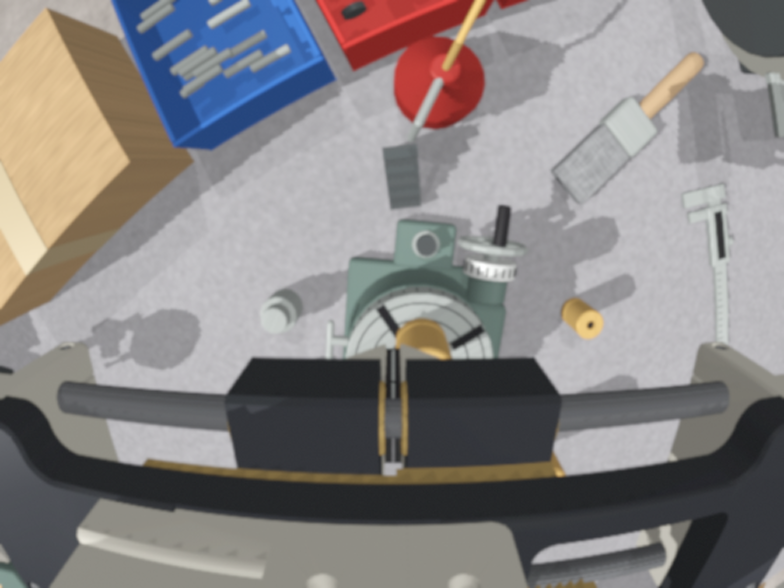

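The wrist view shows the fingers shut, with the bush just past them at about (420,335) in the enlarged picture. I'll shift sideways, then lower beside it.

servo_tool:
  targets: "3 18 0 -0.005; 0 0 35 0; 0 0 35 0; 0 0 30 0; 0 0 20 0; 0 0 10 0; 0 0 0 0"

```text
time: 3.55
tool_pos: [0.624, -0.1323, 0.1101]
tool_rot: [3.136, -0.006, -0.463]
contact_force: [0.4, 0.2, -0.3]
opening: 0.0005
```

```bash
python3 -c "
from h import *
need([.630,-.114,.104],-.45)
ims=[]
for n,b in [('scene',(185,150,285,250)),('top',(265,160,365,260))]:
    p=cams.read_camera(n);c=p['color'][b[1]:b[3],b[0]:b[2]];ims.append(cv2.resize(c,(400,400),interpolation=cv2.INTER_CUBIC))
save('d1',np.hstack(ims))"
```

```text
pose [ 0.624  -0.1323  0.1101] rot [ 3.136 -0.006 -0.463] F [ 0.45  0.25 -0.34] t 3.55 open 0.0005
shift mm -2.871139846048065 -19.058920068082198 6.085130877820921 turn -0.013484217978911583
```

View pics/d1.png

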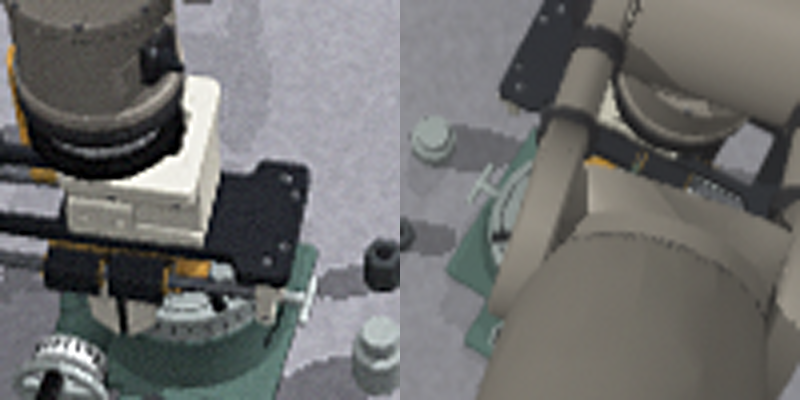

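servo_tool:
  targets: "0 -10 3 -0.013; 0 -7 2 0; 0 0 0 0; 0 0 0 0; 0 0 0 0"

```text
time: 4.28
tool_pos: [0.6343, -0.1152, 0.1081]
tool_rot: [3.137, -0.012, -0.447]
contact_force: [-0.4, 0.7, 0.2]
opening: 0.0004
```

```bash
python3 -c "
from h import *
need([.630,-.114,.104],-.45)
p=cams.read_camera('wrist');save('w2',p['color'],s=1.4)"
```

```text
pose [ 0.6343 -0.1152  0.1081] rot [ 3.137 -0.012 -0.447] F [-0.43  0.67  0.17] t 4.275 open 0.0004
shift mm -4.360659357629322 0.8144977732273251 4.088571477865107 turn 0.002697851764461412
```

View pics/w2.png

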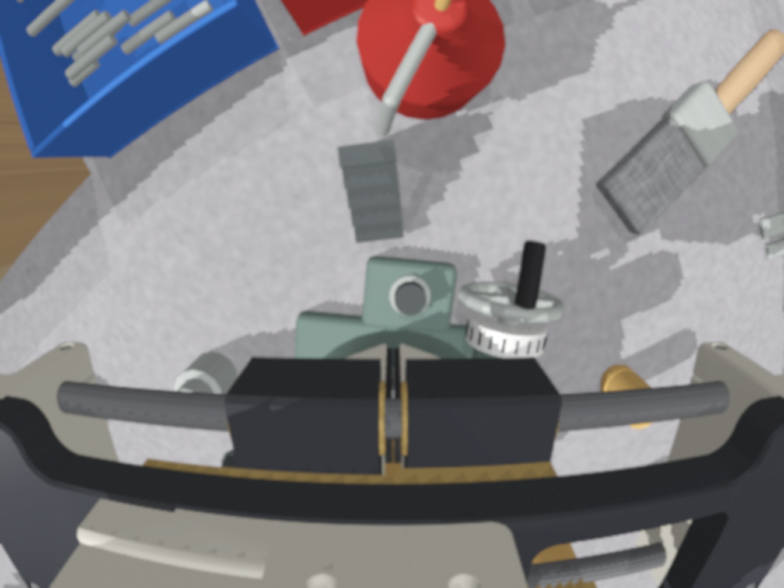

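The tool has picked up a small tilt (0.012 rad) that would let the upper finger touch first. I'll check whether moving up undoes it.

servo_tool:
  targets: "0 0 -30 0; 0 0 -30 0; 0 0 0 0; 0 0 0 0"

```text
time: 4.82
tool_pos: [0.6328, -0.1151, 0.1679]
tool_rot: [3.136, -0.01, -0.448]
contact_force: [0.8, -0.1, -0.9]
opening: 0.0005
```

servo_tool:
  targets: "0 0 0 0; 0 0 0 0; 0 0 0 0; 0 0 0 0"

```text
time: 5.32
tool_pos: [0.6316, -0.1148, 0.1647]
tool_rot: [3.136, -0.004, -0.448]
contact_force: [-0.0, 0.6, 0.2]
opening: 0.0007
```

servo_tool:
  targets: "-10 0 0 0; -10 0 0 0; 0 0 0 0; 0 0 0 0"

```text
time: 5.82
tool_pos: [0.6119, -0.1053, 0.1647]
tool_rot: [3.136, -0.004, -0.448]
contact_force: [0.0, 0.3, -0.1]
opening: 0.0004
```

```bash
python3 -c "
from h import *
need([.630,-.114,.104],-.45)"
```

```text
pose [ 0.6119 -0.1053  0.1647] rot [ 3.136 -0.004 -0.448] F [ 0.05  0.32 -0.05] t 5.825 open 0.0004
shift mm 20.11508148925203 0.0356604276527403 60.73152502910188 turn 0.001766063444227639
```

servo_tool:
  targets: "10 0 0 0; 10 0 0 0; 0 0 -40 0; 0 0 -40 0; 0 0 0 0; 0 0 0 0; 0 0 0 0; 0 0 0 0"

```text
time: 6.82
tool_pos: [0.633, -0.1157, 0.2427]
tool_rot: [3.135, 0.0, -0.449]
contact_force: [0.3, -0.3, 0.3]
opening: 0.0006
```

servo_tool:
  targets: "0 0 12 0; 0 0 12 0; 0 0 12 0; 0 0 12 0; 0 0 12 0; 0 0 12 0; 0 0 12 0; 0 0 12 0; 0 0 10 0; 0 0 8 0; 0 0 6 0; 0 0 0 0; 0 0 0 0; 0 0 0 0; 0 0 0 0"

```text
time: 8.7
tool_pos: [0.6319, -0.1162, 0.1129]
tool_rot: [3.134, 0.002, -0.449]
contact_force: [-1.0, 0.9, -0.7]
opening: 0.0005
```

```bash
python3 -c "
from h import *
need([.630,-.114,.104],-.45)"
```

```text
pose [ 0.6319 -0.1162  0.1129] rot [ 3.134e+00  2.000e-03 -4.490e-01] F [-1.02  0.93 -0.7 ] t 8.7 open 0.0005
shift mm -2.6947414899344397 -1.1816977851619572 8.93552414675093 turn 0.0005876549304540402
```

servo_tool:
  targets: "0 -1 4 0; 0 0 4 0; 0 0 0 0; -6 0 0 0; -5 0 0 0; -2 0 0 0; 0 0 0 0; 0 0 0 0"

```text
time: 9.7
tool_pos: [0.6197, -0.1091, 0.1048]
tool_rot: [3.135, 0.002, -0.449]
contact_force: [0.3, -0.4, -0.1]
opening: 0.0008
```

```bash
python3 -c "
from h import *
need([.5956,-.0975,.104],-.45)"
```

```text
pose [ 0.6197 -0.1091  0.1048] rot [ 3.135e+00  2.000e-03 -4.490e-01] F [ 0.26 -0.4  -0.09] t 9.7 open 0.0008
shift mm -26.78537648360334 -0.01664770526940703 0.7522498010341522 turn 0.0006956113963181854
```

servo_tool:
  targets: "-1.5 0 0 0; -1.5 0 0 0; -1.5 0 0 0; -1.5 0 0 0; -1.5 0 0 0; -1.5 0 0 0; -1 0 0 0; 0 0 0 0"

```text
time: 10.7
tool_pos: [0.6116, -0.1055, 0.1053]
tool_rot: [3.135, -0.002, -0.45]
contact_force: [1.8, -0.8, -0.9]
opening: 0.0003
```

```bash
python3 -c "
from h import *
need([.5956,-.0975,.104],-.45)
ims=[]
for n,b in [('scene',(185,150,285,250)),('top',(265,160,365,260))]:
    p=cams.read_camera(n);c=p['color'][b[1]:b[3],b[0]:b[2]];ims.append(cv2.resize(c,(400,400),interpolation=cv2.INTER_CUBIC))
save('d2',np.hstack(ims))"
```

```text
pose [ 0.6116 -0.1055  0.1053] rot [ 3.135e+00 -2.000e-03 -4.500e-01] F [ 1.82 -0.85 -0.88] t 10.7 open 0.0003
shift mm -17.861301645103335 -0.22940698581212385 1.262977294309478 turn 0.0004902833363358838
```

View pics/d2.png

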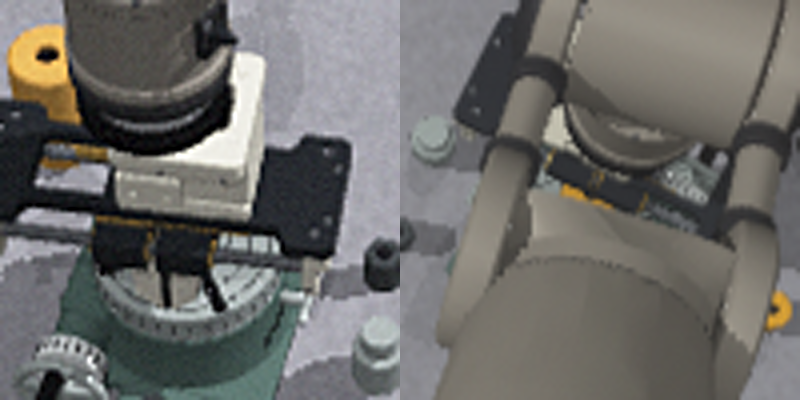

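servo_tool:
  targets: "-1.5 0 0.3 0; -1.5 0 0.2 0; -1.5 0 0.2 0; -1.5 0 0.2 0; -1.5 0 0.2 0; -1.5 0 0.2 0; -1.5 0 0 0; 0 0 0 0"

```text
time: 11.8
tool_pos: [0.6027, -0.101, 0.105]
tool_rot: [3.135, -0.006, -0.45]
contact_force: [2.4, -1.4, 0.6]
opening: 0.0003
```

servo_tool:
  targets: "-1.5 0 0.2 0; -1.5 0 0.2 0; -1.5 0 0.2 0; 0 0 0 0"

```text
time: 12.3
tool_pos: [0.5992, -0.0993, 0.1051]
tool_rot: [3.136, -0.008, -0.45]
contact_force: [3.0, -0.8, 1.5]
opening: 0.0006
```

servo_tool:
  targets: "3 0 0 0; 6 0 0 0; 10 0 0 0; 8 0 0 0; 0 0 0 0; 0 0 -30 0; 0 0 -40 0; 40 0 -50 0; 40 -40 0 0; 0 -60 0 0; 0 -60 0 0; 0 -50 0 0; 0 0 0 0; 0 0 0 0"

```text
time: 14.05
tool_pos: [0.7872, 0.0485, 0.219]
tool_rot: [3.132, 0.01, -0.453]
contact_force: [-0.4, -1.2, 0.1]
opening: 0.0003
```

```bash
python3 - <<'E'
from h import *
need([.628,-.114,.241],-.45)
for n in ['scene','top']:
    p=cams.read_camera(n); np.savez(n+'1.npz',**{k:np.array(v) for k,v in p.items()})
    b=(185,165,285,265) if n=='scene' else (265,170,365,270)
    save(n+'1c',p['color'],b,5)
E
```

```text
pose [0.7872 0.0485 0.219 ] rot [ 3.132  0.01  -0.453] F [-0.43 -1.21  0.12] t 14.05 open 0.0003
shift mm -72.08086643469848 215.8237418049449 -21.995260478998663 turn -0.0028163245427538786
```

View pics/scene1c.png

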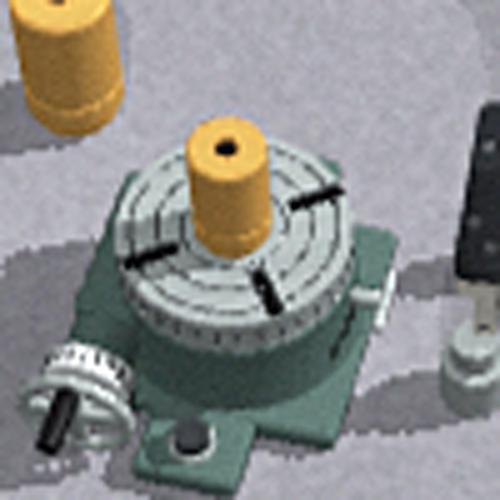

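View pics/top1c.png

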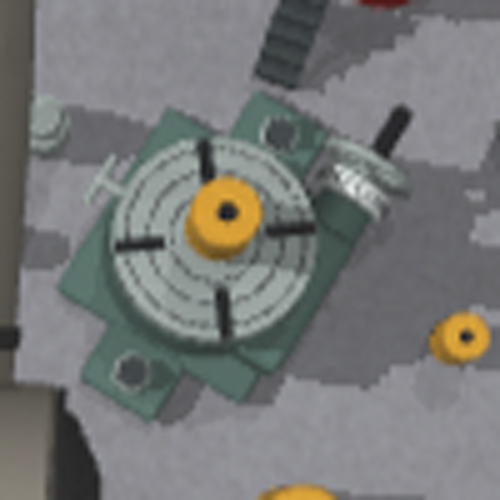

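```bash
cat > fit.py <<'E'
from h import *
from scipy.ndimage import map_coordinates
from scipy.optimize import minimize
a=np.linspace(0,2*np.pi,360,endpoint=False)
def samp(p,c,r,z):
    g=p['color'].astype(float).mean(2); uv=proj(p,np.c_[c[0]+r*np.cos(a),c[1]+r*np.sin(a),z+0*a])
    return map_coordinates(g,[uv[:,1],uv[:,0]],order=1)
def fitdisc(p):
    def f(c):
        s=0
        for r in (.048,.036,.024):   # dark rings vs neighbours
            s+=np.median(samp(p,c,r,.078)-.5*samp(p,c,r-.004,.078)-.5*samp(p,c,r+.004,.078))
        return s
    best=min(((f((x,y)),x,y) for x in np.arange(.565,.578,.0005) for y in np.arange(-.092,-.079,.0005)))
    return best
def fitbush(p,c0):
    def f(c):   # gold top edge: saturation step
        hsv=cv2.cvtColor(p['color'],cv2.COLOR_RGB2HSV)[...,1].astype(float)
        r=0
        for rr,w in ((.015,1),(.0055-.003,-1.),(.008,1)):
            uv=proj(p,np.c_[c[0]+rr*np.cos(a),c[1]+rr*np.sin(a),.142+0*a])
            r+=w*map_coordinates(p['color'][...,0].astype(float),[uv[:,1],uv[:,0]],order=1).mean()
        return -r
    return min(((f((x,y)),x,y) for x in np.arange(c0[0]-.008,c0[0]+.008,.0005) for y in np.arange(c0[1]-.008,c0[1]+.008,.0005)))
if __name__=='__main__':
    import sys
    k=sys.argv[1]
    for n in ('scene','top'):
        p=dict(np.load(n+k+'.npz')); h0={'scene':(225,148),'top':(228,212)}[n]
        d=fitdisc(p);print(n,'disc',d)
        g=proj(p,[[.573,-.087,.142]])[0]
        h=darkc(p['color'],g,4 if n=='scene' else 3.5,150); h=darkc(p['color'],h,3.2,150)
        H=atz(p,h,.142);print('  hole',h,H.round(4),'fit',fitbush(p,H), 'offset mm',((H[:2]-np.array(d[1:]))*1e3).round(1))
E
python3 fit.py 1
```

```text
scene disc (np.float64(-98.7292921065862), np.float64(0.5689999999999995), np.float64(-0.08449999999999999))
  hole [229.71891419 194.2530648 ] [ 0.5737 -0.0862  0.142 ] fit (np.float64(-455.5549112007333), np.float64(0.5737144806827014), np.float64(-0.08570688632777107)) offset mm [ 4.7 -1.7]
top disc (np.float64(-58.0974131075425), np.float64(0.5714999999999992), np.float64(-0.086))
  hole [310.03501545 212.00102987] [ 0.5748 -0.0867  0.142 ] fit (np.float64(-370.3798608495513), np.float64(0.5748110637019761), np.float64(-0.08667734358711451)) offset mm [ 3.3 -0.7]
```

The offset left is about (+4, −1.2) mm: 4.7/−1.7 in the scene view, 3.3/−0.7 in the top view. The finger position agrees with this. One more light tap of about 4 mm should do it.

servo_tool:
  targets: "-15 50 0 0; -15 50 0 0; -15 50 0 0; -15 40 0 0; -4 8 0 0; 0 0 0 0; 0 0 0 0; 0 0 0 0"

```text
time: 15.15
tool_pos: [0.6364, -0.1121, 0.2225]
tool_rot: [3.133, 0.007, -0.463]
contact_force: [0.4, -0.3, 0.0]
opening: 0.0002
```

```bash
python3 -c "
from h import *
need([.6265,-.1125,.104],-.45)"
```

```text
pose [ 0.6364 -0.1121  0.2225] rot [ 3.133  0.007 -0.463] F [ 0.39 -0.28  0.02] t 15.15 open 0.0002
shift mm -8.702792163333344 4.735856724655801 118.45807321464254 turn -0.012872775413769133
```

servo_tool:
  targets: "-4 2 12 -0.013; -4 2 12 0; 0 0 12 0; 0 0 12 0; 0 0 12 0; 0 0 12 0; 0 0 12 0; 0 0 12 0; 0 0 9 0; 0 0 6 0; 0 0 4 0; 0 0 0 0; 0 0 0 0; 0 0 0 0"

```text
time: 16.9
tool_pos: [0.6262, -0.1111, 0.098]
tool_rot: [3.133, 0.009, -0.447]
contact_force: [1.1, 0.3, -0.2]
opening: 0.0005
```

```bash
python3 -c "
from h import *
need([.5955,-.0975,.104],-.45)"
```

```text
pose [ 0.6262 -0.1111  0.098 ] rot [ 3.133  0.009 -0.447] F [ 1.11  0.25 -0.16] t 16.9 open 0.0005
shift mm -33.519966765144915 1.0054226227716496 -5.971942578807981 turn 0.003463642279421919
```

servo_tool:
  targets: "0 1 -5 0; -7 0 0 0; -7 0 0 0; -5 0 0 0; -3 0 0 0; 0 0 0 0; 0 0 0 0"

```text
time: 17.77
tool_pos: [0.6045, -0.1017, 0.1044]
tool_rot: [3.133, 0.008, -0.446]
contact_force: [0.3, -0.4, 0.2]
opening: 0.0008
```

```bash
python3 -c "
from h import *
need([.5955,-.0975,.104],-.45)"
```

```text
pose [ 0.6045 -0.1017  0.1044] rot [ 3.133  0.008 -0.446] F [ 0.3  -0.45  0.21] t 17.775 open 0.0008
shift mm -9.920275079570391 0.06750651568363432 0.3534966022753494 turn 0.0036326752461589007
```

servo_tool:
  targets: "-1.5 0 0 0; -1.5 0 0 0; -1.5 0 0 0; -1.5 0 0 0; -1.5 0 0.2 0; -1 0 0.2 0; 0 0 0 0"

```text
time: 18.65
tool_pos: [0.5979, -0.0986, 0.1043]
tool_rot: [3.133, 0.004, -0.447]
contact_force: [2.1, -0.4, -1.1]
opening: 0.0006
```

```bash
python3 -c "
from h import *
need([.5955,-.0975,.104],-.45)"
```

```text
pose [ 0.5979 -0.0986  0.1043] rot [ 3.133  0.004 -0.447] F [ 2.1  -0.41 -1.08] t 18.65 open 0.0006
shift mm -2.6630419042012323 0.018496935879794504 0.34285827909255606 turn 0.0033734804111469896
```

servo_tool:
  targets: "-1.5 0 0.2 0; -1.5 0 0.2 0; 0 0 0 0"

```text
time: 19.02
tool_pos: [0.5956, -0.0975, 0.1043]
tool_rot: [3.134, 0.002, -0.447]
contact_force: [1.2, -1.1, -1.0]
opening: 0.0003
```

```bash
python3 -c "
from h import *
need([.5955,-.0975,.104],-.45)"
```

```text
pose [ 0.5956 -0.0975  0.1043] rot [ 3.134e+00  2.000e-03 -4.470e-01] F [ 1.2  -1.13 -1.01] t 19.025 open 0.0003
shift mm -0.06495498656770035 0.00743868073356747 0.3323732540939789 turn 0.003377844047791234
```

servo_tool:
  targets: "3 0 0 0; 6 0 0 0; 10 0 0 0; 8 0 0 0; 0 0 0 0; 0 0 -30 0; 0 0 -40 0; 40 0 -50 0; 40 -40 0 0; 0 -60 0 0; 0 -60 0 0; 0 -50 0 0; 0 0 0 0; 0 0 0 0; 0 0 0 0; 0 0 0 0"

```text
time: 21.02
tool_pos: [0.785, 0.0474, 0.2195]
tool_rot: [3.13, 0.015, -0.453]
contact_force: [-0.0, 0.4, -0.2]
opening: 0.0005
```

```bash
python3 - <<'E'
from h import *
for n in ['scene','top']:
    p=cams.read_camera(n); np.savez(n+'2.npz',**{k:np.array(v) for k,v in p.items()})
t=dict(np.load('top2.npz'));s=dict(np.load('scene2.npz'))
overlay(t,'o2t',(275,180,345,250),6,(.5712,-.0858),(.5712,-.0858))
overlay(s,'o2s',(195,175,270,245),6,(.5695,-.0847),(.5695,-.0847))
a=cv2.imread('pics/o2t.png');b=cv2.imread('pics/o2s.png')
cv2.imwrite('pics/o2.png',cv2.resize(np.hstack([a,b]),(796,384)))
save('s2',s['color'],s=1.4)
E
python3 fit.py 2
```

```text
scene disc (np.float64(-102.61503732984583), np.float64(0.5689999999999995), np.float64(-0.08499999999999999))
  hole [230.19583728 192.72280038] [ 0.5699 -0.0841  0.142 ] fit (np.float64(-448.7495401138847), np.float64(0.5693871282584549), np.float64(-0.08410451153281942)) offset mm [0.9 0.9]
top disc (np.float64(-57.88373587277019), np.float64(0.5714999999999992), np.float64(-0.08549999999999999))
  hole [309.23414179 213.51492537] [ 0.5709 -0.0847  0.142 ] fit (np.float64(-365.44400257875486), np.float64(0.5709482006988779), np.float64(-0.08417233094787077)) offset mm [-0.6  0.8]
```

View pics/o2.png

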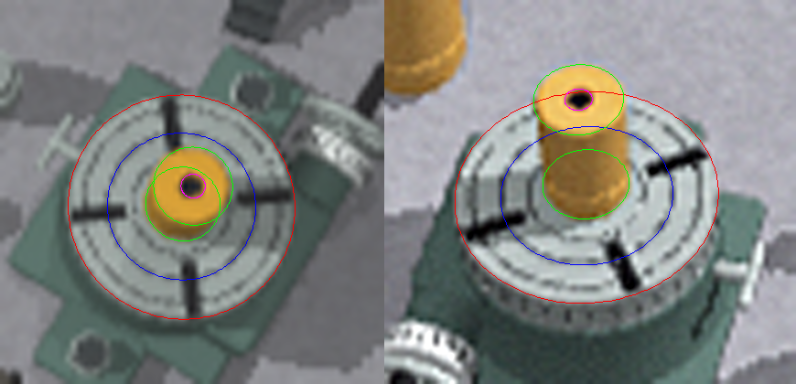

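View pics/s2.png

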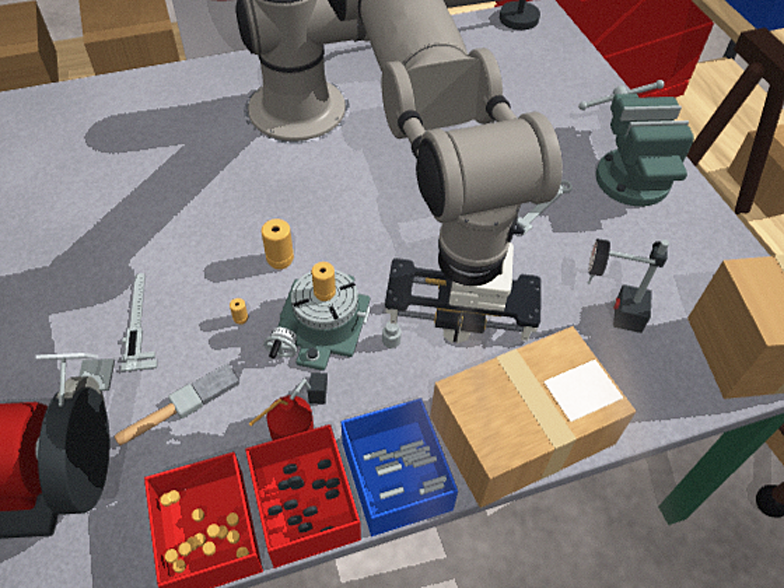

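The overlays show the bush upright at the middle of the disc, about 1 mm off in both views. The neighbouring things are unmoved and the gripper is clear, so I'm handing in.

```bash
python3 -c "
from h import *
print(robot.hand_in())"
```

```text
the job is handed in; nothing more can be done
None
```

I tapped the middle-sized bush, the one standing on the round top, to the middle of the disc with the closed fingertips. It took two slow, low pushes of about 17 mm and 4 mm, with the tips about 12–13 mm above the face and roughly 2–3 N of contact force. I then backed away and handed the job in at about 21 s.

- **Position:** the last pictures put the bush axis about 1 mm from the disc centre. The two cameras disagree slightly: offset (0.9, 0.9) mm in the scene view and (−0.6, 0.8) mm in the top view. Both are well inside 4 mm.
- **Upright:** the overlays of the bush's top and lower outline match an upright bush in both views.
- **Surroundings:** the other things look unmoved in the last scene picture; I did not measure their positions. The gripper touches nothing.
- **Small deviations:** the tool tilted by up to about 0.012 rad during fast moves. I worked it back by raising and lowering slowly before the first push. During the first push it drifted to about 0.008 rad, with no sign of the bush rocking.

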